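Sort the router bench after class

TASK

Clear up the parts left on the workbench: stand both wooden drawer knobs upright on the floor of the orange tray, stand both metal bench dogs (head down, as they are) in the blue tray, and put the red guide bush in the keyed recess of the aluminium block, turning it until its lugs drop fully into the slots. Leave the green tin where it stands.

Things in the scene. Friction and masses are not known exactly. Their poses are not given: they have to be found in the camera images.
- knob_white: White-painted turned wooden drawer knob standing on its foot: foot 34 mm across, waist 24 mm at 13 mm height, cap 42 mm across between heights 20 and 30 mm, 36 mm tall overall; origin at the centre of its underside, z up; round, so its yaw means nothing. Grip it by the cap. Loose, about 45 g.
- knob_dark: Dark brown turned wooden drawer knob standing on its foot: foot 34 mm across, waist 24 mm at 13 mm height, cap 42 mm across between heights 20 and 30 mm, 36 mm tall overall; origin at the centre of its underside, z up; round, so its yaw means nothing. Grip it by the cap. Loose, about 45 g.
- dog_brass: Brass (yellow) bench dog (plain round bench stop) standing head down: flat head 36 mm across and 8 mm high at the bottom, above it a round shank 19 mm across up to the top at 60 mm; origin at the centre of the underside of the head, z up along the shank. Loose, about 145 g.
- dog_steel: Steel (grey) bench dog (plain round bench stop) standing head down: flat head 36 mm across and 8 mm high at the bottom, above it a round shank 19 mm across up to the top at 60 mm; origin at the centre of the underside of the head, z up along the shank. Loose, about 145 g.
- bush: Red router guide bush, upright: round barrel 38 mm across, 50 mm tall, black disc on top; at its foot two opposed lugs, a bar 55 mm long (its x) by 9 mm wide, from 0 to 14 mm height. Origin at the centre of its underside, z up, x along the lugs; a half turn makes no difference. Grip the barrel above 25 mm height. Loose, about 150 g.
- tray_orange: Orange plastic tray, open on top, fixed to the bench: outside 120 mm (its x) by 160 mm (its y), 22 mm high, walls 5 mm, floor 5 mm thick, so the inside is 110 by 150 mm and its floor is 5 mm above the bench; origin under its centre at bench level, z up.
- tray_blue: Blue plastic tray, open on top, fixed to the bench: outside 120 mm (its x) by 160 mm (its y), 22 mm high, walls 5 mm, floor 5 mm thick, so the inside is 110 by 150 mm and its floor is 5 mm above the bench; origin under its centre at bench level, z up.
- seat: Fixed aluminium block 110x110 mm, 25 mm high; origin under its centre at bench level, z up. In its middle a recess 20 mm deep (black floor at 5 mm): eight-sided bore 44 mm across flats plus two opposed slots 15 mm wide along its x, 62 mm end to end. The bush drops in only with its x along the block's x (either way, within about 6 degrees); else its lugs rest on top, 20 mm too high.
- wax_tin: Closed green tin, 54 mm across and 24 mm high, standing among the loose parts; not part of the job. Origin at the centre of its underside. Loose, about 120 g.
Things that resemble listed ones, but are neither listed nor needed, are in the scene too. Several things look just like the tray_orange: the one meant starts farthest from the robot's base.

How it is judged:
By the outcome, as a careful person would: the job done as asked, in the order asked, and still so for the second after the job is handed in, with the robot touching nothing.
It also fails if it takes over 115 s, if anything falls off the work surface, if the arm or the gripper's body presses on something with over 40 N, if the wrist force passes 120 N, or if a joint passes its speed limit or range.

ROBOT

A 6-joint arm with a two-finger parallel gripper is mounted at the origin on the work surface. World frame = base frame: x ahead of the robot, y to its left, z up, the work surface at z = 0. Lengths are in mm, angles in rad, forces in N, time in s.
With the tool pointing down it reaches from about 350 to 875 mm from the base axis. Payload 4.2 kg.
Tool frame: the origin (TCP) lies between the finger pads; the fingertips stand 25 mm ahead of it and the grasp point (between the pads) lies 6 mm ahead of it; z points along the fingers, y is the line along which they close (so a half turn about z gives the same grasp; the last joint's range is limited). The gripper opens to 85 mm and grips with 20 to 120 N. Pads are 22 mm wide; open, the fingers measure 114 mm over their backs; the gripper's body (76 mm by 85 mm) begins 54 mm behind the grasp point. The pads swing forward as they close: fully open they stand 13 mm farther back than shut.
Start: joints at [-0.872, 0.385, 0.008, 0, -1.194, -0.259], TCP at [266.111, -565.495, 235.512] pointing down, gripper open.
Joint ranges: [-3.14, 3.14], [-1.21, 2.06], [-1.07, 1.41], [-3.16, 2.05], [-2.99, -0.16], [-3.1, 3.1]. Speed limits (rad/s): [2.79, 2.79, 3.14, 3.14, 3.14, 3.14].

INTERFACE

Orientations are given as a unit quaternion [x, y, z, w].
In Python, from bench import arm gives the robot as it stands.
- The arm moves only by the shell command python3 -m pendant 'ROWS'. ROWS is JSON, a list of rows, each a list of 7 numbers: the shift along the tool's x, y, z in m, then the turn, a rotation vector about the tool's x, y, z in degrees, then the finger opening in m, from 0 to 0.0854. In form: [[x, y, z, wx, wy, wz, fingers], ...]. A call has 1 to 12 rows; each row shifts and turns the commanded pose from where the row before left it, along the tool's axes as they then stand; what a row does not reach is not made up. A row lasts 1/10 s, in which the tool goes at most 50 mm and 8.59 degrees, less where a joint would pass 70% of its speed; a pose out of reach is approached as far as the arm can. A call is refused whole if a number of a shift passes 0.05 or a number of a turn 8.59, either way. A call with a gripper value outside its range is refused whole. The fingers move at their own pace and stop on an object; the grip force is fixed at half the most. Time passes only in rows, so rows that do not move let the fingers close. It gives the time, the measured TCP pose, the force, the opening and the grip force at its end, in the units of the state.
- arm.read_state(): the state, without advancing time (a new reading comes with each control period).
- arm.get_image(name): name is "scene" or "top" or "wrist"; returns a dict with "image" (480x640x3 uint8, red, green, blue), "fx", "fy", "cx", "cy" (pixels), "xyz" and "rotation" of the camera in the world. Camera axes: x right, y down, z forward; pixel columns grow to the right and rows downward; lengths in mm; the calibration is good to about 2 mm. The wrist camera is an equidistant fisheye: a pixel r from the principal point sees the ray r / f radians off the axis. A picture is of the moment at which its call begins. There is no depth.
- arm.job_done(): hands the job in; it is judged then, once.
The state is a dict: "clock": time; "joints": joint angles; "joint_vel": joint speeds; "joint_efforts": joint torques, N m; "position": TCP position; "ee_rot": TCP orientation; "contact_force": force on the tool from outside, world axes, zero at the start; "wrist_torque": the same for the moment, N m; "gripper_width": finger opening in mm; "grasp_force": force on a finger pad.
Only numpy, scipy, OpenCV 4.12 (cv2) and the standard library are available. Lean on these libraries where they do the work, as an engineer would, in place of code of your own. Each camera call takes 0.05 s, during which the arm holds its last target. There are 200 camera calls.

## Working session

There is one attempt and no reset: what is moved stays moved. The work goes in short steps, Python scripts to look and compute and a shell command to move; the robot and the scene stay as the last step left them, time stands still between calls to the robot, and variables do not carry over. Pictures are saved under pics/ and viewed, at most 14 in all, crops included, and the job is handed in when it is done.

```bash
ls; mkdir -p pics; python3 - <<'E'
from bench import arm
import cv2
for n in ("top","scene"):
    d=arm.get_image(n); cv2.imwrite(f"pics/{n}0.png",d["image"][:,:,::-1])
    print(n,d["fx"],d["fy"],d["cx"],d["cy"],d["xyz"],d["rotation"])
s=arm.read_state();print(s["clock"],s["position"],s["ee_rot"],s["gripper_width"])
E
```

```text
pics
top 433.47935929875223 433.47935929875223 327.71906718697187 235.84847233975253 [303.03214647   7.00278534 804.78802287] [-0.69929432  0.71206182 -0.03602185  0.05155436]
scene 595.4911211677567 595.4911211677567 321.37009241462766 237.36386074617144 [1156.75837832 -464.67312219  628.77723802] [ 0.77103393  0.42464193 -0.22936625 -0.41542393]
0.1 [ 265.8899673  -565.05671669  234.5192626 ] [-2.18059307e-01  9.75935016e-01  9.53510783e-04 -2.72451489e-04] 85.3731790834417
```

View pics/top0.png

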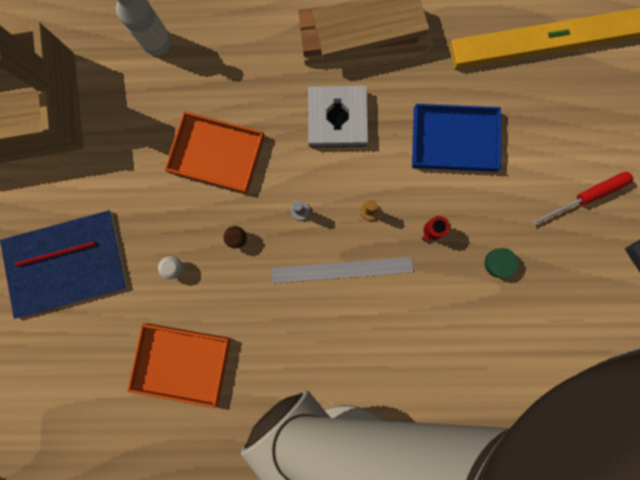

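View pics/scene0.png

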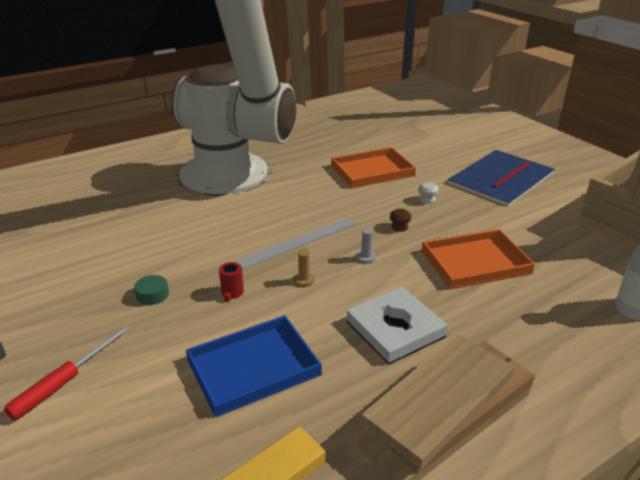

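```bash
cat > h.py <<'E'
import numpy as np,cv2
from scipy.spatial.transform import Rotation as R
from bench import arm
def cast(d,uv,z):
    uv=np.atleast_2d(np.asarray(uv,float))
    v=np.c_[(uv[:,0]-d["cx"])/d["fx"],(uv[:,1]-d["cy"])/d["fy"],np.ones(len(uv))]
    return plane(d,v,z)
def castw(d,uv,z):
    uv=np.atleast_2d(np.asarray(uv,float))-[d["cx"],d["cy"]]
    r=np.hypot(*uv.T)+1e-9; t=r/d["fx"]
    return plane(d,np.c_[uv*(np.sin(t)/r)[:,None],np.cos(t)],z)
def plane(d,v,z):
    q=np.asarray(d["rotation"]); M=R.from_quat(q) if q.size==4 else R.from_matrix(q)
    w=M.apply(v); c=np.asarray(d["xyz"]); return (c+w*((z-c[2])/w[:,2])[:,None])[:,:2]
def blobs(mask,amin=60):
    c,_=cv2.findContours(mask.astype(np.uint8),cv2.RETR_EXTERNAL,cv2.CHAIN_APPROX_NONE)
    return sorted([k for k in c if cv2.contourArea(k)>amin],key=cv2.contourArea,reverse=True)
E
python3 - <<'E'
from h import *
d=arm.get_image("top"); im=d["image"]; hsv=cv2.cvtColor(im,cv2.COLOR_RGB2HSV)
H,S,V=[hsv[:,:,i].astype(int) for i in range(3)]
ms={"orange":((H<12)&(S>180)&(V>120),11),"blue":((H>108)&(H<125)&(S>180)&(V>50),11),"green":((H>55)&(H<90)&(S>80),12),"red":(((H<4)|(H>176))&(S>180)&(V>60),25),"seat":((S<40)&(V>120),12),"brass":((H>14)&(H<26)&(S>170)&(V>120),4),"dark":((V<60)&(S>60),25)}
for n,(m,z) in ms.items():
    for k in blobs(m):
        r=cv2.minAreaRect(cast(d,k.reshape(-1,2),z).astype(np.float32))
        print(n,cv2.contourArea(k),np.round(k.reshape(-1,2).mean(0)),np.round(r[0],1),np.round(r[1],1),round(r[2],1))
big=cv2.resize(im[180:300,150:530],None,fx=2.1,fy=2.1,interpolation=cv2.INTER_CUBIC)
cv2.imwrite("pics/c1.png",big[:,:,::-1])
E
```

```text
orange 6064.5 [178. 365.] [175.  297.3] [161.  122.6] 79.5
orange 5039.5 [214. 151.] [570.5 239.3] [162.4 121.2] 73.6
orange 483.0 [604. 186.] [ 484.6 -488.2] [ 18.7 109.9] 24.2
orange 291.5 [439. 225.] [ 417.8 -181. ] [36.  35.7] 42.7
blue 5115.5 [456. 137.] [ 585.6 -222.8] [161.4 120.9] 86.0
green 670.5 [501. 263.] [ 347.2 -290.6] [56.2 49. ] 88.9
red 610.0 [604. 188.] [ 478.1 -480.8] [ 22.4 105.7] 25.3
red 392.5 [435. 229.] [ 411.9 -170.7] [37.  51.5] 12.0
red 182.0 [ 55. 254.] [377.5 523.1] [  6.3 147. ] 14.3
seat 3092.0 [337. 114.] [636.3   1.5] [111.4 110.3] 89.7
seat 1793.0 [342. 270.] [339.3  -0.6] [ 25.6 255.1] 3.4
seat 220.0 [167. 266.] [351.3 319.5] [29.5 34.5] 45.1
seat 83.0 [297. 209.] [452.6  78.5] [25.2 31.8] 63.0
brass 4518.0 [545.  36.] [ 788.7 -408.8] [ 59.  380.8] 10.0
brass 113.5 [368. 210.] [451.9 -52.5] [25.2 35.6] 68.7
dark 13917.0 [563. 436.] [  87.2 -358.6] [303.8 210. ] 89.6
dark 6324.5 [38. 94.] [695.7 570.5] [275.  159.3] 4.5
dark 655.5 [375.  50.] [751.1 -67.6] [ 37.5 230.5] 12.1
dark 488.5 [443. 121.] [ 584.4 -218.6] [144.7 106.4] 86.1
dark 378.0 [276. 413.] [ 95.9 115.3] [21.7 98.7] 43.3
dark 276.0 [237. 237.] [399.2 187.9] [38.3 36.6] 58.3
dark 178.0 [ 59. 256.] [373.5 518. ] [ 12.4 156.1] 16.2
dark 138.0 [457. 168.] [ 519.8 -214.9] [155.    6.3] 86.0
dark 106.5 [439. 226.] [ 414.8 -177.7] [21.5 20.8] 42.6
dark 102.0 [439.  45.] [ 764.8 -195.8] [28.5 24.4] 88.3
dark 93.5 [335. 113.] [631.9   7.2] [19.8 33.9] 61.5
dark 74.5 [453. 244.] [ 379.7 -200.5] [48.3 11.2] 85.8
dark 63.0 [312.  53.] [753.1  47.4] [10.6 30.7] 5.9
```

View pics/c1.png

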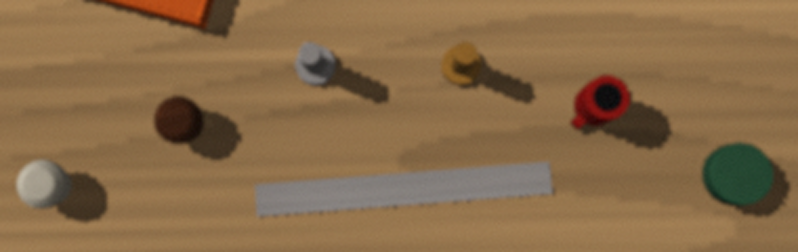

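The top view shows white knob ≈(170,267), dark knob (235,237), steel dog (300,212), brass dog (370,210), bush (439,226). The far orange tray is at world (570,239) and the near one is the lookalike. The seat is at (636,1) and the blue tray at (586,-223). I'm moving to the middle for a wrist view.

```bash
python3 -m pendant '[[0,0,0,0,0,-8.1,0.06],[0,0,0,0,0,-8.1,0.06],[0,0,0,0,0,-8.1,0.06],[0,0,0,0,0,-8.1,0.06],[0,0,0,0,0,-8.1,0.06],[0,0,0,0,0,-8.1,0.06],[0,0,0,0,0,-8.1,0.06],[0,0,0,0,0,-8.1,0.06],[-0.045,-0.045,0,0,0,0,0.06],[-0.045,-0.045,0,0,0,0,0.06],[-0.045,-0.045,0,0,0,0,0.06],[-0.045,-0.045,0,0,0,0,0.06]]'
python3 -m pendant '[[-0.048,0,0,0,0,0,0.06],[-0.048,0,0,0,0,0,0.06],[-0.048,0,0,0,0,0,0.06],[-0.048,0,0,0,0,0,0.06],[-0.048,0,0,0,0,0,0.06],[-0.048,0,0,0,0,0,0.06],[-0.048,0,0,0,0,0,0.06],[-0.048,0,0,0,0,0,0.06],[0,0,0,0,0,0,0.06],[0,0,0,0,0,0,0.06]]'
python3 - <<'E'
from h import *
d=arm.get_image("wrist"); cv2.imwrite("pics/w1.png",d["image"][:,:,::-1])
print(d["fx"],d["cx"],d["cy"],d["xyz"],d["rotation"])
s=arm.read_state();print(s["clock"],s["position"],s["ee_rot"],s["joints"])
E
```

```text
clock: 1.35
position: [408.4, -422.6, 235.3]
ee_rot: [-0.707, 0.707, 0.0, -0.0]
contact_force: [0.5, -0.9, -0.4]
gripper_width: 59.7
grasp_force: 0.0
clock: 2.35
position: [407.4, -39.0, 235.5]
ee_rot: [0.708, -0.706, -0.0, -0.0]
contact_force: [-0.4, 0.2, -0.2]
gripper_width: 60.1
grasp_force: 0.0
371.64829954431775 314.0348967793577 236.02853257970764 [ 407.60034171 -116.23499348  373.34628379] [-1.98561766e-03  9.88322269e-01  1.52364914e-01 -2.88000100e-04]
2.4 [407.37923536 -39.94156949 235.43506416] [ 7.07440999e-01 -7.06772387e-01 -8.28362634e-05  1.35011496e-04] [ 3.03307375e-01  6.62344539e-03 -4.78115144e-01 -2.42382580e-05
 -1.08637381e+00 -3.02350523e-01]
```

View pics/w1.png

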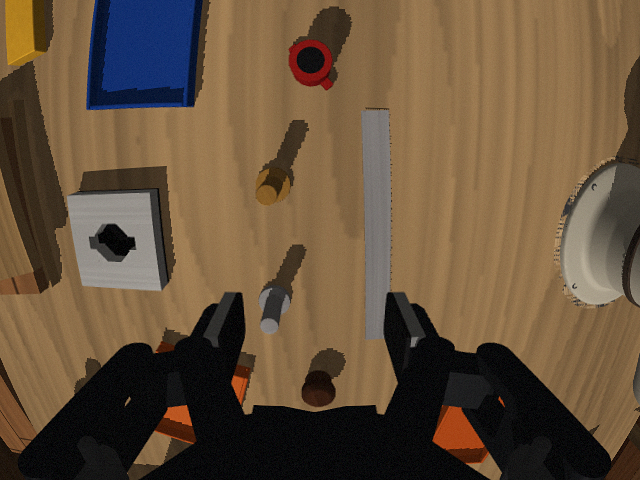

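Wrist view: brass dog top at (268,192), steel top (270,326), dark knob (319,385), bush top (311,61) with its lug at (327,85), and seat slot ends at (90,241) and (137,242). I'm casting these to world.

```bash
python3 - <<'E'
from h import *
t=arm.get_image("top");d=arm.get_image("wrist")
P=lambda n,v:print(n,np.round(v,1).tolist())
P("brass top",castw(d,(268,192),60));P("steel top",castw(d,(270,326),60))
P("dark cap",castw(d,(319,386),30));P("dark top",cast(t,(235.2,237.1),25));P("white top",cast(t,(170,267.6),25))
P("bush top",castw(d,(311,61),50));P("bush topcam",cast(t,(439,226),50));P("lug",castw(d,(328,86),10))
P("topcam brass",cast(t,(370,210.5),5));P("topcam steel",cast(t,(300,212),5))
P("slots",castw(d,[(90,241),(137,242)],25))
hsv=cv2.cvtColor(d["image"],cv2.COLOR_RGB2HSV);V=hsv[:,:,2].astype(int);S=hsv[:,:,1]
# seat outline and recess
m=((S<40)&(V>90)).astype(np.uint8); m[:, 200:]=0
for k in blobs(m,1000):
    r=cv2.minAreaRect(castw(d,k.reshape(-1,2),25).astype(np.float32));print("seat",r)
m2=np.zeros_like(m);m2[210:275,80:145]=1-m[210:275,80:145]
k=blobs(m2)[0]; p=castw(d,k.reshape(-1,2),25);r=cv2.minAreaRect(p.astype(np.float32));print("recess",r, p.min(0),p.max(0))
for n,mm,z in(("blue",(hsv[:,:,0]>108)&(hsv[:,:,0]<125)&(S>150)&(V>40),22),):
    k=blobs(mm)[0];print(n,cv2.minAreaRect(castw(d,k.reshape(-1,2),z).astype(np.float32)))
E
```

```text
brass top [[446.8, -58.7]]
steel top [[450.5, 73.7]]
dark cap [[401.3, 176.7]]
dark top [[401.3, 191.9]]
white top [[348.0, 310.1]]
bush top [[409.7, -171.8]]
bush topcam [[410.8, -172.2]]
lug [[393.8, -153.6]]
topcam brass [[449.0, -56.1]]
topcam steel [[448.9, 75.0]]
slots [[659.7, -2.2], [596.6, -1.3]]
seat ((630.2356567382812, 1.891937255859375), (109.8601303100586, 110.03841400146484), 89.77369689941406)
recess ((630.5712280273438, 2.095569610595703), (56.73074722290039, 45.07514190673828), 34.633941650390625) [599.4913164  -19.40604574] [661.22209381  23.82468032]
blue ((581.8574829101562, -202.11187744140625), (125.04289245605469, 125.59624481201172), 85.9180908203125)
```

Seat at (630,2), slots along world X to within 1°; blue tray (582,-220) and orange tray (567,236), both corrected to rim height. I'm moving to hover over the white knob.

```bash
cat > look.py <<'E'
import sys
from h import *
d=arm.get_image("wrist"); cv2.imwrite(f"pics/{sys.argv[1]}.png",d["image"][:,:,::-1])
s=arm.read_state();print(round(s["clock"],2),np.round(s["position"],1),np.round(s["ee_rot"],3),d["xyz"].round(1) if hasattr(d["xyz"],"round") else d["xyz"])
np.save("last.npy",np.array([d],dtype=object))
E
python3 -m pendant '[[-0.039,0.0065,0.0095,0,0,0,0.06],[-0.039,0.0065,0.0095,0,0,0,0.06],[-0.039,0.0065,0.0095,0,0,0,0.06],[-0.039,0.0065,0.0095,0,0,0,0.06],[-0.039,0.0065,0.0095,0,0,0,0.06],[-0.039,0.0065,0.0095,0,0,0,0.06],[-0.039,0.0065,0.0095,0,0,0,0.06],[-0.039,0.0065,0.0095,0,0,0,0.06],[-0.039,0.0065,0.0095,0,0,0,0.06],[0,0,0,0,0,0,0.06],[0,0,0,0,0,0,0.06]]'
python3 look.py w2
```

```text
clock: 3.6
position: [349.7, 310.2, 149.2]
ee_rot: [-0.707, 0.708, -0.0, -0.001]
contact_force: [-0.7, -0.2, -0.0]
gripper_width: 59.7
grasp_force: 0.0
3.65 [349.7 309.7 149.6] [-0.706  0.708 -0.    -0.001] [349.6 233.2 287.2]
```

View pics/w2.png

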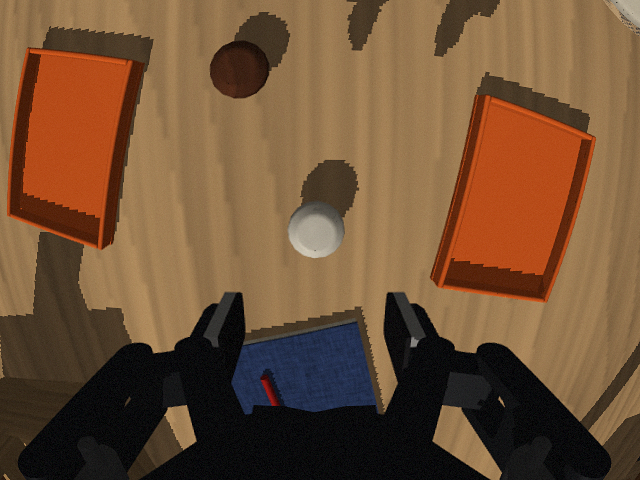

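White cap is at (316,229), dark cap at (239,69), and the fingertips are at (242,293) and (386,293). I'm computing exact positions and the fingertip height.

```bash
python3 - <<'E'
from h import *
d=np.load("last.npy",allow_pickle=True)[0]
hsv=cv2.cvtColor(d["image"],cv2.COLOR_RGB2HSV);H,S,V=[hsv[:,:,i].astype(int) for i in range(3)]
def circ(m,z,n):
    k=blobs(m,300)[0]; c,r=cv2.minEnclosingCircle(castw(d,k.reshape(-1,2),z).astype(np.float32));print(n,np.round(c,1),round(r,1))
w=(S<50)&(V>60);w[:190]=0;w[270:]=0;w[:,:270]=0;w[:,370:]=0;circ(w,25,"white")
b=(V<80);b[:,:205]=0;b[:,275:]=0;b[:36]=0;b[105:]=0;b&=(S>140);circ(b,25,"dark")
o=(H<12)&(S>180)&(V>50)
for k in blobs(o,2000): print("orange",cv2.minAreaRect(castw(d,k.reshape(-1,2),22).astype(np.float32)))
print(castw(d,[(28,48),(144,62),(103,248),(9,214)],22).round(1))
for z in (110,120,124,130,140): print(z,castw(d,[(243,293),(386,293)],z).round(1).tolist())
E
```

```text
white [347.8 310.6] 21.6
dark [402. 193.] 21.5
orange ((180.78646850585938, 292.34027099609375), (158.84005737304688, 127.96267700195312), 79.55000305175781)
orange ((560.454833984375, 237.4627227783203), (159.2335205078125, 129.91696166992188), 73.59803009033203)
[[598.2 144.6]
 [476.4 179.9]
 [528.8 326.8]
 [640.9 294. ]]
110 [[387.6, 320.8], [310.9, 320.9]]
120 [[385.5, 315.8], [313.1, 315.9]]
124 [[384.6, 313.9], [314.0, 314.0]]
130 [[383.3, 310.9], [315.3, 311.0]]
140 [[381.2, 305.9], [317.5, 306.0]]
```

```bash
python3 -m pendant '[[-0.001,0.002,0.03,0,0,0,0.06],[0,0,0.03,0,0,0,0.06],[0,0,0.03,0,0,0,0.06],[0,0,0.02,0,0,0,0.06],[0,0,0.008,0,0,0,0.06],[0,0,0,0,0,0,0.06],[0,0,0,0,0,0,0.06]]'
python3 look.py w3
```

```text
clock: 4.35
position: [347.9, 312.0, 33.0]
ee_rot: [-0.707, 0.707, 0.0, 0.001]
contact_force: [0.6, 0.2, 0.8]
gripper_width: 59.9
grasp_force: 0.0
4.4 [347.9 312.4  33.2] [-0.707  0.707  0.     0.001] [347.6 234.5 170.7]
```

View pics/w3.png

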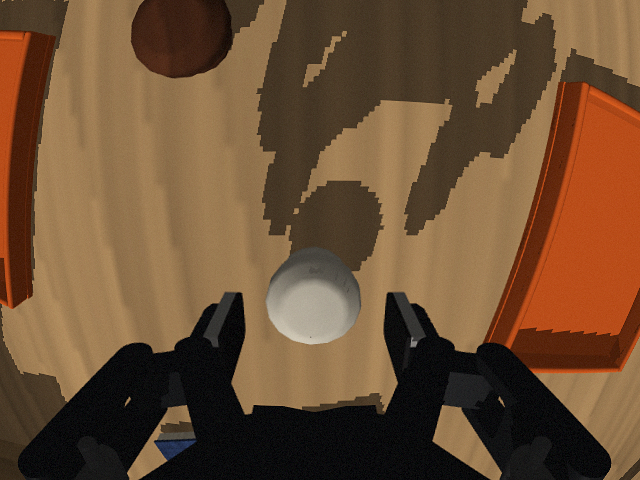

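The cap at (314,297) is centred between the fingers (243 to 386). I'll drop 2 mm and close.

```bash
python3 -m pendant '[[0,0,0.002,0,0,0,0.06],[0,0,0,0,0,0,0.02],[0,0,0,0,0,0,0.02],[0,0,0,0,0,0,0.02],[0,0,0,0,0,0,0.02],[0,0,0,0,0,0,0.02],[0,0,0,0,0,0,0.02],[0,0,0,0,0,0,0.02]]'
```

```text
clock: 5.2
position: [347.4, 312.3, 31.2]
ee_rot: [0.707, -0.707, 0.0, -0.001]
contact_force: [-0.6, -0.9, 7.5]
gripper_width: 36.9
grasp_force: 54.7
```

```bash
python3 - <<'E'
from h import *
d=arm.get_image("wrist"); cv2.imwrite("pics/w4.png",cv2.resize(d["image"][230:430,180:450,::-1],None,fx=2.5,fy=2.5))
E
```

```text
(no output)
```

View pics/w4.png

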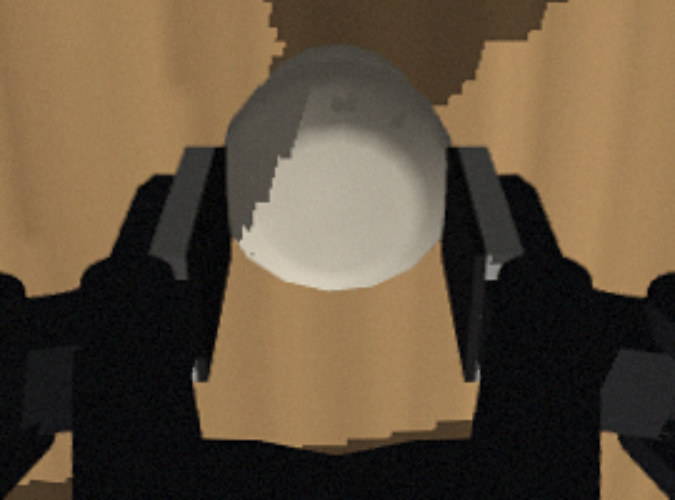

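```bash
python3 - <<'E'
from h import *
d=arm.get_image("wrist");print(d["xyz"])
for z in (0,5,10,15,20,25,30,35,40): 
    p=castw(d,[(270.8,288.8),(358.8,288.8)],z);print(z,p.round(1).tolist(),round(p[0,0]-p[1,0],1), castw(d,[(263,261),(380,380)],z).round(1).tolist()[0])
E
```

```text
[347.20444185 234.89602537 168.96260485]
0 [[369.1, 316.4], [324.7, 316.4]] 44.5 [372.4, 301.3]
5 [[368.5, 314.0], [325.3, 313.9]] 43.2 [371.6, 299.4]
10 [[367.8, 311.6], [326.0, 311.5]] 41.8 [370.9, 297.4]
15 [[367.2, 309.2], [326.7, 309.1]] 40.5 [370.1, 295.4]
20 [[366.5, 306.8], [327.3, 306.7]] 39.2 [369.4, 293.5]
25 [[365.9, 304.4], [328.0, 304.3]] 37.9 [368.6, 291.5]
30 [[365.2, 301.9], [328.7, 301.9]] 36.6 [367.9, 289.5]
35 [[364.6, 299.5], [329.3, 299.5]] 35.3 [367.2, 287.6]
40 [[363.9, 297.1], [330.0, 297.1]] 33.9 [366.4, 285.6]
```

Triangulating the pad corner puts the tips at about z=29, and the grip width of 36.9 mm also points to the dome rather than the cap. So the tips stand higher than nominal. I'll reopen and go lower while watching force.

```bash
python3 -m pendant '[[0,0,0,0,0,0,0.06],[0,0,0,0,0,0,0.06],[0,0,0,0,0,0,0.06],[0,0,0,0,0,0,0.06],[0,0,0.003,0,0,0,0.06],[0,0,0,0,0,0,0.06]]'
python3 -m pendant '[[0,0,0.003,0,0,0,0.06],[0,0,0,0,0,0,0.06]]'
python3 -m pendant '[[0,0,0.003,0,0,0,0.06],[0,0,0,0,0,0,0.06]]'
```

```text
clock: 5.9
position: [346.9, 311.6, 26.5]
ee_rot: [-0.707, 0.707, -0.0, -0.0]
contact_force: [-0.3, 0.1, -0.7]
gripper_width: 59.8
grasp_force: 0.0
clock: 6.1
position: [346.9, 311.6, 23.6]
ee_rot: [-0.707, 0.707, -0.0, -0.0]
contact_force: [-0.9, -0.8, -0.3]
gripper_width: 60.0
grasp_force: 0.0
clock: 6.3
position: [346.9, 311.7, 20.6]
ee_rot: [-0.707, 0.707, -0.0, -0.0]
contact_force: [-0.3, 0.1, 0.1]
gripper_width: 59.9
grasp_force: 0.0
```

```bash
python3 -m pendant '[[0,0,0.002,0,0,0,0.06],[0,0,0,0,0,0,0.02],[0,0,0,0,0,0,0.02],[0,0,0,0,0,0,0.02],[0,0,0,0,0,0,0.02],[0,0,0,0,0,0,0.02],[0,0,0,0,0,0,0.02]]'
```

```text
clock: 7.0
position: [347.0, 311.9, 19.4]
ee_rot: [0.707, -0.707, 0.0, -0.0]
contact_force: [-2.1, -1.1, 4.7]
gripper_width: 38.7
grasp_force: 60.1
```

```bash
python3 -m pendant '[[0,0,-0.01,0,0,0,0.02],[0,0,-0.02,0,0,0,0.02],[0,0,-0.03,0,0,0,0.02],[0,0,-0.03,0,0,0,0.02],[0,0,0,0,0,0,0.02],[0,0,0,0,0,0,0.02]]'
python3 - <<'E'
from h import *
d=arm.get_image("wrist"); cv2.imwrite("pics/w5.png",d["image"][:,:,::-1])
t=arm.get_image("scene"); cv2.imwrite("pics/s5.png",cv2.resize(t["image"][80:320,330:560,::-1],None,fx=2.5,fy=2.5))
a=cv2.resize(d["image"][180:480,140:500,::-1],(480,400));b=cv2.resize(t["image"][80:280,360:520,::-1],(320,400))
cv2.imwrite("pics/m5.png",np.hstack([a,b]))
E
```

```text
clock: 7.6
position: [347.0, 312.1, 109.7]
ee_rot: [-0.707, 0.707, 0.0, 0.001]
contact_force: [-0.7, 0.3, -1.9]
gripper_width: 39.1
grasp_force: 60.6
```

View pics/m5.png

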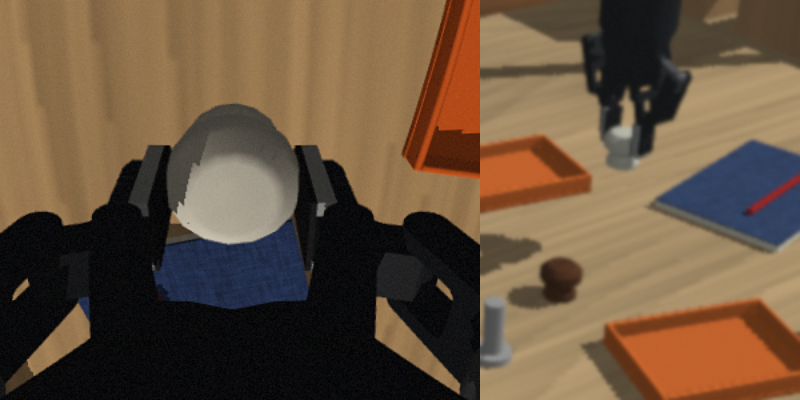

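The knob is held upright by its cap, and its underside is 19.4 mm below the TCP. I'm moving over the orange tray.

```bash
python3 -m pendant '[[0.0073,-0.038,0,0,0,0,0.02],[0.0073,-0.038,0,0,0,0,0.02],[0.0073,-0.038,0,0,0,0,0.02],[0.0073,-0.038,0,0,0,0,0.02],[0.0073,-0.038,0,0,0,0,0.02],[0.0073,-0.038,0,0,0,0,0.02],[0,0,0,0,0,8.2,0.02],[0,0,0,0,0,8.2,0.02],[0,0,0,0,0,0,0.02],[0,0,0,0,0,0,0.02]]'
python3 look.py w6; python3 - <<'E'
from h import *
d=np.load("last.npy",allow_pickle=True)[0]
hsv=cv2.cvtColor(d["image"],cv2.COLOR_RGB2HSV);H,S,V=[hsv[:,:,i].astype(int) for i in range(3)]
o=((H<14)&(S>180)&(V>40))
im=d["image"].copy()
cv2.drawContours(im,blobs(o,1500),-1,(0,255,0),1);cv2.imwrite("pics/w6.png",im[:,:,::-1])
E
```

```text
clock: 8.7
position: [574.5, 267.8, 107.6]
ee_rot: [-0.6, 0.8, 0.0, -0.001]
contact_force: [-1.0, 0.3, 0.1]
gripper_width: 38.9
grasp_force: 60.7
8.75 [574.6 267.9 108.1] [-0.6    0.8   -0.    -0.001] [553.2 193.8 245.6]
```

View pics/w6.png

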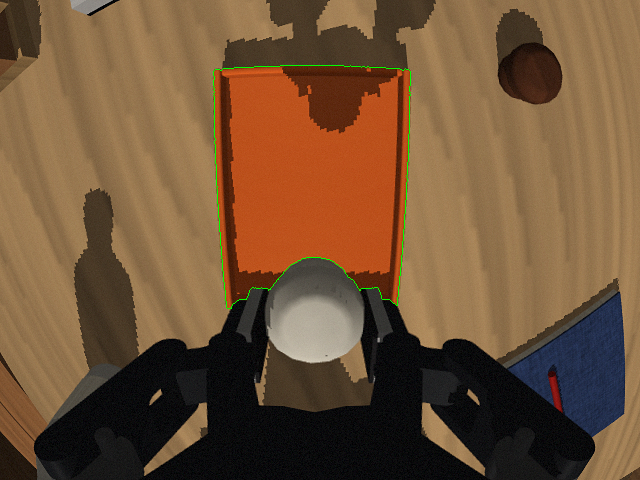

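The tray spans columns 215 to 410 with the knob centred at 315, and the axes are aligned. I'm lowering the knob.

```bash
python3 -m pendant '[[0,0,0.03,0,0,0,0.02],[0,0,0.03,0,0,0,0.02],[0,0,0.015,0,0,0,0.02],[0,0,0.005,0,0,0,0.02],[0,0,0.002,0,0,0,0.02],[0,0,0,0,0,0,0.02],[0,0,0,0,0,0,0.02]]'
```

```text
clock: 9.45
position: [575.7, 268.7, 28.3]
ee_rot: [-0.599, 0.801, -0.0, 0.001]
contact_force: [-0.0, -0.7, -0.9]
gripper_width: 38.6
grasp_force: 60.7
```

```bash
python3 -m pendant '[[0,0,0.002,0,0,0,0.02],[0,0,0.001,0,0,0,0.02],[0,0,0,0,0,0,0.02],[0,0,0,0,0,0,0.02]]'
```

```text
clock: 9.85
position: [575.3, 268.3, 24.5]
ee_rot: [-0.599, 0.801, -0.0, 0.0]
contact_force: [0.5, -1.0, 1.7]
gripper_width: 39.1
grasp_force: 60.9
```

```bash
python3 -m pendant '[[0,0,0,0,0,0,0.055],[0,0,0,0,0,0,0.055],[0,0,0,0,0,0,0.055],[0,0,0,0,0,0,0.06],[0,0,-0.01,0,0,0,0.06],[0,0,-0.035,0,0,0,0.06],[0,0,-0.04,0,0,0,0.06]]'
python3 -m pendant '[[0.0241,0.029,0,0,0,0,0.06],[0.0241,0.029,0,0,0,0,0.06],[0.0241,0.029,0,0,0,0,0.06],[0.0241,0.029,0,0,0,0,0.06],[0.0241,0.029,0,0,0,0,0.06],[0,0,0,0,0,0,0.06],[0,0,0,0,0,0,0.06]]'
python3 look.py w7; python3 - <<'E'
from h import *
d=np.load("last.npy",allow_pickle=True)[0]
hsv=cv2.cvtColor(d["image"],cv2.COLOR_RGB2HSV);H,S,V=[hsv[:,:,i].astype(int) for i in range(3)]
b=(V<90)&(V>20)&(S>145)&(H<12);b[300:]=0
for k in blobs(b,300): c,r=cv2.minEnclosingCircle(castw(d,k.reshape(-1,2),25).astype(np.float32));print(np.round(c,1),round(r,1),k.reshape(-1,2).mean(0))
t=arm.get_image("top");cv2.imwrite("pics/t7.png",cv2.resize(t["image"][100:300,130:330,::-1],None,fx=2.5,fy=2.5))
E
```

```text
clock: 10.55
position: [574.3, 267.5, 109.1]
ee_rot: [-0.599, 0.801, -0.0, -0.002]
contact_force: [-0.1, 1.4, 0.2]
gripper_width: 60.0
grasp_force: 0.0
clock: 11.25
position: [402.0, 193.7, 110.2]
ee_rot: [-0.599, 0.8, 0.0, 0.001]
contact_force: [0.1, 0.3, -0.0]
gripper_width: 59.8
grasp_force: 0.0
11.3 [402.8 194.3 110.1] [-0.599  0.801  0.     0.001] [380.1 119.3 247.9]
[401.3 194.1] 21.5 [315.09873418 236.49113924]
[539.6 172.3] 63.7 [143.5128866  255.50515464]
[191.7 247. ] 67.5 [559.24864865 224.95      ]
[592.6 167.3] 18.8 [ 69.94444444 278.00925926]
```

View pics/t7.png

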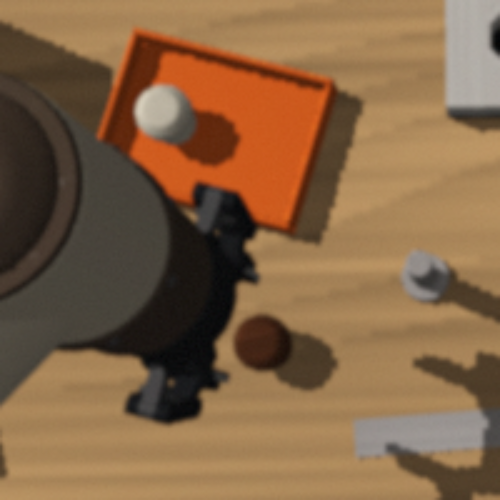

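The white knob stands in the tray at (165,112) in this crop, and the gripper is centred over the dark knob. Picking it.

```bash
python3 -m pendant '[[0,0.001,0.03,0,0,0,0.06],[0,0,0.03,0,0,0,0.06],[0,0,0.02,0,0,0,0.06],[0,0,0.0115,0,0,0,0.06],[0,0,0,0,0,0,0.06],[0,0,0,0,0,0,0.02],[0,0,0,0,0,0,0.02],[0,0,0,0,0,0,0.02],[0,0,0,0,0,0,0.02],[0,0,0,0,0,0,0.02],[0,0,0,0,0,0,0.02]]'
```

```text
clock: 12.45
position: [401.7, 194.5, 18.3]
ee_rot: [-0.599, 0.801, 0.0, 0.001]
contact_force: [0.1, 0.1, 5.8]
gripper_width: 38.8
grasp_force: 60.8
```

```bash
python3 -m pendant '[[0,0,-0.01,0,0,0,0.02],[0,0,-0.04,0,0,0,0.02],[0,0,-0.04,0,0,0,0.02],[-0.0107,-0.0292,0,0,0,0,0.02],[-0.0107,-0.0292,0,0,0,0,0.02],[-0.0107,-0.0292,0,0,0,0,0.02],[-0.0107,-0.0292,0,0,0,0,0.02],[-0.0107,-0.0292,0,0,0,0,0.02],[0,0,0,0,0,0,0.02],[0,0,0,0,0,0,0.02]]'
python3 -m pendant '[[0,0,0.03,0,0,0,0.02],[0,0,0.03,0,0,0,0.02],[0,0,0.014,0,0,0,0.02],[0,0,0.005,0,0,0,0.02],[0,0,0.002,0,0,0,0.02],[0,0,0,0,0,0,0.02],[0,0,0,0,0,0,0.02]]'
```

```text
clock: 13.45
position: [555.5, 203.2, 106.9]
ee_rot: [-0.598, 0.801, 0.0, -0.001]
contact_force: [-0.6, 0.3, -0.2]
gripper_width: 38.6
grasp_force: 60.6
clock: 14.15
position: [556.8, 204.3, 27.8]
ee_rot: [-0.599, 0.801, -0.0, 0.001]
contact_force: [-0.2, -0.9, -0.5]
gripper_width: 38.9
grasp_force: 60.6
```

```bash
python3 -m pendant '[[0,0,0.002,0,0,0,0.02],[0,0,0.002,0,0,0,0.02],[0,0,0,0,0,0,0.02],[0,0,0,0,0,0,0.055],[0,0,0,0,0,0,0.055],[0,0,0,0,0,0,0.055],[0,0,0,0,0,0,0.06],[0,0,-0.01,0,0,0,0.06],[0,0,-0.04,0,0,0,0.06],[0,0,-0.04,0,0,0,0.06],[0,0,-0.04,0,0,0,0.06]]'
python3 -m pendant '[[0.031,0.0132,0,0,0,0,0.05],[0.031,0.0132,0,0,0,0,0.05],[0.031,0.0132,0,0,0,0,0.05],[0.031,0.0132,0,0,0,0,0.05],[0.031,0.0132,0,0,0,0,0.05],[0,0,0,0,0,0,0.05],[0,0,0,0,0,0,0.05]]'
python3 look.py w8; python3 - <<'E'
from h import *
t=arm.get_image("top");d=np.load("last.npy",allow_pickle=True)[0]
cv2.imwrite("pics/m8.png",np.hstack([cv2.resize(d["image"],(533,400)),cv2.resize(t["image"][100:260,150:256],(265,400))])[:,:,::-1])
E
```

```text
clock: 15.25
position: [556.0, 203.7, 154.6]
ee_rot: [-0.599, 0.801, -0.0, 0.0]
contact_force: [0.4, 0.4, 0.3]
gripper_width: 60.1
grasp_force: 0.0
clock: 15.95
position: [449.3, 73.6, 153.6]
ee_rot: [-0.599, 0.801, -0.0, 0.001]
contact_force: [0.1, 0.9, 0.0]
gripper_width: 49.9
grasp_force: 0.0
16.0 [449.8  74.1 153.4] [-0.599  0.801 -0.     0.001] [427.2  -0.7 291.3]
```

View pics/m8.png

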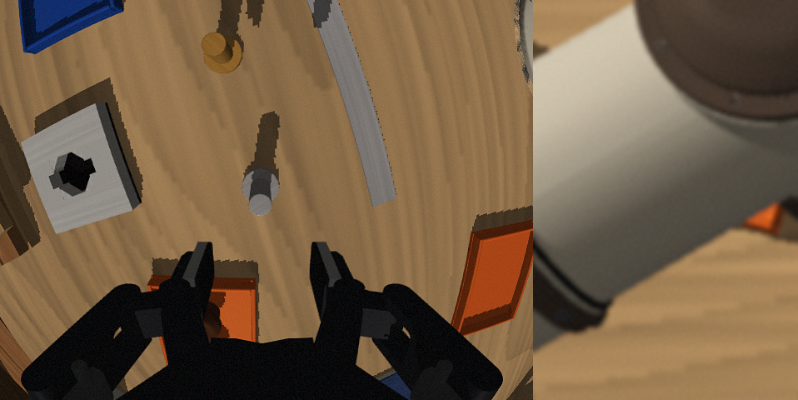

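The steel dog's top is at (312,246) full-scale, well centred between the fingers; the brass top is at (259,50).

```bash
python3 - <<'E'
from h import *
d=np.load("last.npy",allow_pickle=True)[0]
print(castw(d,[(312,246),(259,50)],60))
hsv=cv2.cvtColor(d["image"],cv2.COLOR_RGB2HSV);V=hsv[:,:,2].astype(int);S=hsv[:,:,1].astype(int)
m=(S<60)&(V>110);m[:190]=0;m[280:]=0;m[:,:280]=0;m[:,350:]=0
for k in blobs(m,50): print(k.reshape(-1,2).min(0),k.reshape(-1,2).max(0))
m=(S<90)&(V>60);m[:190]=0;m[280:]=0;m[:,:280]=0;m[:,350:]=0
for k in blobs(m,50): print(k.reshape(-1,2).min(0),k.reshape(-1,2).max(0), castw(d,[(k[:,0,0].min(),225),(k[:,0,0].max(),225)],8))
E
```

```text
[[451.50469879  75.83575608]
 [446.88080797 -54.57861479]]
[299 233] [325 258]
[291 205] [303 239]
[325 209] [334 239]
[291 205] [334 258] [[467.96621504  71.44870829]
 [435.23128932  81.06397762]]
```

```bash
python3 -m pendant '[[-0.002,0,0.04,0,0,0,0.05],[0,0,0.04,0,0,0,0.05],[0,0,0.03,0,0,0,0.05],[0,0,0.0155,0,0,0,0.05],[0,0,0,0,0,0,0.05],[0,0,0,0,0,0,0],[0,0,0,0,0,0,0],[0,0,0,0,0,0,0],[0,0,0,0,0,0,0],[0,0,0,0,0,0,0],[0,0,0,0,0,0,0],[0,0,0,0,0,0,0]]'
```

```text
clock: 17.25
position: [450.8, 76.4, 28.1]
ee_rot: [-0.599, 0.801, -0.0, 0.002]
contact_force: [0.0, 1.5, 6.7]
gripper_width: 16.9
grasp_force: 58.8
```

```bash
python3 -m pendant '[[0,0,-0.01,0,0,0,0],[0,0,-0.04,0,0,0,0],[0,0,-0.04,0,0,0,0],[0.0304,-0.0288,0,0,0,0,0],[0.0304,-0.0288,0,0,0,0,0],[0.0304,-0.0288,0,0,0,0,0],[0.0304,-0.0288,0,0,0,0,0],[0.0304,-0.0288,0,0,0,0,0],[0.0304,-0.0288,0,0,0,0,0],[0.0304,-0.0288,0,0,0,0,0],[0,0,0,0,0,0,0],[0,0,0,0,0,0,0]]'
python3 -m pendant '[[0,0,0.03,0,0,0,0],[0,0,0.03,0,0,0,0],[0,0,0.015,0,0,0,0],[0,0,0.006,0,0,0,0],[0,0,0.001,0,0,0,0],[0,0,0,0,0,0,0],[0,0,0,0,0,0,0]]'
```

```text
clock: 18.45
position: [581.7, -186.1, 116.2]
ee_rot: [-0.598, 0.802, 0.001, -0.001]
contact_force: [-0.3, 0.1, -1.2]
gripper_width: 16.8
grasp_force: 58.9
clock: 19.15
position: [583.7, -185.1, 36.4]
ee_rot: [-0.599, 0.801, -0.001, 0.001]
contact_force: [0.7, -0.4, -1.9]
gripper_width: 16.4
grasp_force: 59.0
```

```bash
python3 -m pendant '[[0,0,0.002,0,0,0,0],[0,0,0.001,0,0,0,0],[0,0,0,0,0,0,0],[0,0,0,0,0,0,0]]'; python3 -m pendant '[[0,0,0,0,0,0,0.05],[0,0,0,0,0,0,0.05],[0,0,0,0,0,0,0.05],[0,0,0,0,0,0,0.05],[0,0,-0.01,0,0,0,0.05],[0,0,-0.03,0,0,0,0.05],[0,0,-0.04,0,0,0,0.05],[0,0,-0.04,0,0,0,0.05]]'
python3 -m pendant '[[-0.0171,0.0335,0,0,0,0,0.05],[-0.0171,0.0335,0,0,0,0,0.05],[-0.0171,0.0335,0,0,0,0,0.05],[-0.0171,0.0335,0,0,0,0,0.05],[-0.0171,0.0335,0,0,0,0,0.05],[0,0,0,0,0,0,0.05],[0,0,0,0,0,0,0.05]]'
python3 look.py w9; python3 - <<'E'
from h import *
d=np.load("last.npy",allow_pickle=True)[0]
hsv=cv2.cvtColor(d["image"],cv2.COLOR_RGB2HSV);H,S,V=[hsv[:,:,i].astype(int) for i in range(3)]
m=(H>12)&(H<26)&(S>170)&(V>70);m[300:]=0
for k in blobs(m,100):
    k=k.reshape(-1,2);b=k[k[:,1]>k[:,1].max()-3].mean(0);l=k[:,0].min();r=k[:,0].max();print(k.min(0),k.max(0))
    row=k[k[:,0]==l][:,1].mean(),k[k[:,0]==r][:,1].mean();print(castw(d,[(l,row[0]),(r,row[1])],8).mean(0), castw(d,b,60))
t=arm.get_image("top");im=t["image"][90:190,380:520];cv2.imwrite("pics/t9.png",cv2.resize(im,None,fx=4,fy=4)[:,:,::-1])
E
```

```text
clock: 19.55
position: [583.4, -185.4, 33.2]
ee_rot: [-0.599, 0.801, -0.0, 0.0]
contact_force: [-1.3, 2.1, 7.0]
gripper_width: 17.0
grasp_force: 59.9
clock: 20.35
position: [582.7, -185.4, 153.7]
ee_rot: [-0.599, 0.801, 0.0, -0.0]
contact_force: [1.1, -0.3, -0.2]
gripper_width: 50.0
grasp_force: 0.0
clock: 21.05
position: [446.7, -55.6, 153.2]
ee_rot: [-0.6, 0.8, -0.001, 0.001]
contact_force: [0.2, -0.6, -0.4]
gripper_width: 50.0
grasp_force: 0.0
21.1 [447.3 -55.9 153. ] [-0.599  0.801 -0.001  0.001] [ 424.7 -129.8  290.9]
[291 204] [334 257]
[448.18649195 -56.04803499] [[450.92133883 -46.66556948]]
```

```bash
python3 -m pendant '[[0,-0.001,0.04,0,0,0,0.05],[0,0,0.04,0,0,0,0.05],[0,0,0.03,0,0,0,0.05],[0,0,0.0155,0,0,0,0.05],[0,0,0,0,0,0,0.05],[0,0,0,0,0,0,0],[0,0,0,0,0,0,0],[0,0,0,0,0,0,0],[0,0,0,0,0,0,0],[0,0,0,0,0,0,0],[0,0,0,0,0,0,0],[0,0,0,0,0,0,0]]'
```

```text
clock: 22.35
position: [448.5, -56.3, 27.6]
ee_rot: [-0.599, 0.801, -0.001, 0.001]
contact_force: [-0.6, -2.0, 7.5]
gripper_width: 16.7
grasp_force: 58.7
```

```bash
python3 -m pendant '[[0,0,-0.01,0,0,0,0],[0,0,-0.045,0,0,0,0],[0,0,-0.045,0,0,0,0],[0.0257,-0.0303,0,0,0,0,0],[0.0257,-0.0303,0,0,0,0,0],[0.0257,-0.0303,0,0,0,0,0],[0.0257,-0.0303,0,0,0,0,0],[0.0257,-0.0303,0,0,0,0,0],[0.0257,-0.0303,0,0,0,0,0],[0,0,0,0,0,0,0],[0,0,0,0,0,0,0]]'
python3 -m pendant '[[0,0,0.03,0,0,0,0],[0,0,0.03,0,0,0,0],[0,0,0.02,0,0,0,0],[0,0,0.01,0,0,0,0],[0,0,0.002,0,0,0,0],[0,0,0.002,0,0,0,0],[0,0,0,0,0,0,0],[0,0,0,0,0,0,0]]'
```

```text
clock: 23.45
position: [577.2, -255.7, 125.5]
ee_rot: [-0.598, 0.801, 0.001, -0.001]
contact_force: [-0.3, -0.3, -1.4]
gripper_width: 16.9
grasp_force: 59.1
clock: 24.25
position: [578.9, -255.6, 33.7]
ee_rot: [-0.599, 0.801, -0.001, 0.001]
contact_force: [-0.3, 0.0, -1.5]
gripper_width: 16.7
grasp_force: 59.2
```

```bash
python3 -m pendant '[[0,0,0.0015,0,0,0,0],[0,0,0,0,0,0,0],[0,0,0,0,0,0,0],[0,0,0,0,0,0,0.05],[0,0,0,0,0,0,0.05],[0,0,0,0,0,0,0.05],[0,0,0,0,0,0,0.05],[0,0,-0.01,0,0,0,0.05],[0,0,-0.03,0,0,0,0.06],[0,0,-0.04,0,0,0,0.06],[0,0,-0.04,0,0,0,0.06]]'
python3 -m pendant '[[-0.0066,0.0371,0,0,0,0,0.06],[-0.0066,0.0371,0,0,0,0,0.06],[-0.0066,0.0371,0,0,0,0,0.06],[-0.0066,0.0371,0,0,0,0,0.06],[-0.0066,0.0371,0,0,0,0,0.06],[0,0,0,0,0,0,0.06],[0,0,0,0,0,0,0.06]]'
python3 look.py w10; python3 - <<'E'
from h import *
t=arm.get_image("top");s=arm.get_image("scene");d=np.load("last.npy",allow_pickle=True)[0]
a=cv2.resize(d["image"],(533,400));b=cv2.resize(t["image"][90:240,390:510],(267,333))
b=cv2.copyMakeBorder(b,0,67,0,0,cv2.BORDER_CONSTANT)
cv2.imwrite("pics/m10.png",np.hstack([a,b])[:,:,::-1])
E
```

```text
clock: 25.35
position: [577.9, -255.6, 152.7]
ee_rot: [-0.599, 0.801, 0.0, -0.0]
contact_force: [-0.2, -0.9, 0.4]
gripper_width: 59.7
grasp_force: 0.0
clock: 26.05
position: [409.9, -171.5, 152.3]
ee_rot: [-0.599, 0.8, -0.001, 0.001]
contact_force: [0.9, -0.4, 0.3]
gripper_width: 60.2
grasp_force: 0.0
26.1 [ 410.7 -171.7  152.1] [-0.599  0.801 -0.001  0.001] [ 387.8 -245.6  290.1]
```

View pics/m10.png

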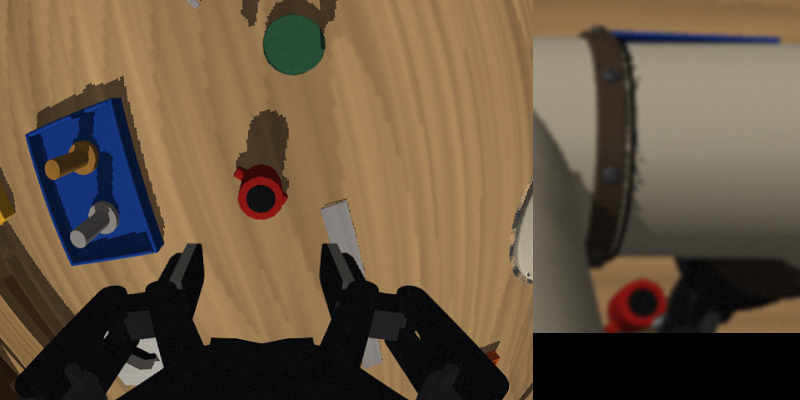

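Both dogs stand in the blue tray. The bush's black disc is at (313,238) full-scale, with lugs at about (285,209) and (343,235). I'm measuring the lug direction.

```bash
python3 - <<'E'
from h import *
d=np.load("last.npy",allow_pickle=True)[0]
hsv=cv2.cvtColor(d["image"],cv2.COLOR_RGB2HSV);H,S,V=[hsv[:,:,i].astype(int) for i in range(3)]
roi=np.zeros(H.shape,bool);roi[180:280,260:370]=1
red=((H<5)|(H>175))&(S>150)&(V>40)&roi
k=blobs(red)[0].reshape(-1,2)
blk=(V<45)&roi; kb=blobs(blk&cv2.erode(cv2.drawContours(np.zeros(H.shape,np.uint8),[k[:,None]],-1,1,-1),np.ones((5,5))).astype(bool),50)[0].reshape(-1,2)
c,r=cv2.minEnclosingCircle(castw(d,kb,50).astype(np.float32));c=np.array(c);print("disc",c,r)
for z in (0,14):
    p=castw(d,k,z)-c; R_=np.hypot(*p.T); a=np.degrees(np.arctan2(p[:,1],p[:,0]))
    s=R_>22
    print(z,[(int(u),int(v),round(x),round(y,1)) for (u,v),x,y in zip(k[s],a[s],R_[s])][::2])
cv2.imwrite("pics/b10.png",cv2.resize(d["image"][180:280,260:370],None,fx=6,fy=6,interpolation=cv2.INTER_CUBIC)[:,:,::-1])
E
```

```text
disc [ 411.00384521 -171.68904114] 11.780388832092285
0 [(292, 202, -56, np.float64(22.1)), (290, 201, -56, np.float64(23.8)), (288, 200, -55, np.float64(25.6)), (286, 200, -53, np.float64(26.9)), (285, 202, -49, np.float64(26.6)), (284, 204, -45, np.float64(26.5)), (282, 206, -40, np.float64(27.3)), (281, 208, -36, np.float64(27.5)), (281, 210, -33, np.float64(27.0)), (282, 212, -30, np.float64(25.8)), (284, 213, -29, np.float64(24.1)), (286, 214, -28, np.float64(22.3)), (287, 230, 7, np.float64(23.2)), (287, 232, 10, np.float64(24.0)), (287, 234, 14, np.float64(24.8)), (286, 236, 16, np.float64(26.4)), (286, 238, 19, np.float64(27.4)), (286, 240, 22, np.float64(28.5)), (287, 242, 26, np.float64(29.0)), (287, 244, 28, np.float64(30.2)), (288, 246, 31, np.float64(31.0)), (289, 248, 35, np.float64(31.8)), (289, 250, 36, np.float64(33.2)), (291, 252, 40, np.float64(33.7)), (293, 254, 44, np.float64(34.3)), (295, 256, 48, np.float64(35.2)), (297, 258, 52, np.float64(36.1)), (299, 259, 55, np.float64(36.4)), (301, 260, 58, np.float64(36.7)), (303, 261, 60, np.float64(37.2)), (305, 262, 6
[... 2188 characters left out ...]
.8)), (320, 262, 84, np.float64(32.0)), (322, 261, 87, np.float64(31.5)), (324, 260, 90, np.float64(31.1)), (326, 259, 93, np.float64(30.7)), (328, 258, 97, np.float64(30.5)), (330, 257, 100, np.float64(30.4)), (332, 255, 104, np.float64(29.6)), (333, 253, 107, np.float64(28.6)), (335, 252, 111, np.float64(28.8)), (336, 250, 114, np.float64(28.0)), (337, 248, 117, np.float64(27.3)), (337, 246, 120, np.float64(26.1)), (339, 244, 125, np.float64(26.1)), (340, 243, 127, np.float64(26.2)), (342, 241, 132, np.float64(26.6)), (343, 239, 136, np.float64(26.4)), (344, 237, 140, np.float64(26.4)), (344, 235, 143, np.float64(25.7)), (343, 233, 146, np.float64(24.4)), (342, 231, 149, np.float64(23.2))]
```

View pics/b10.png

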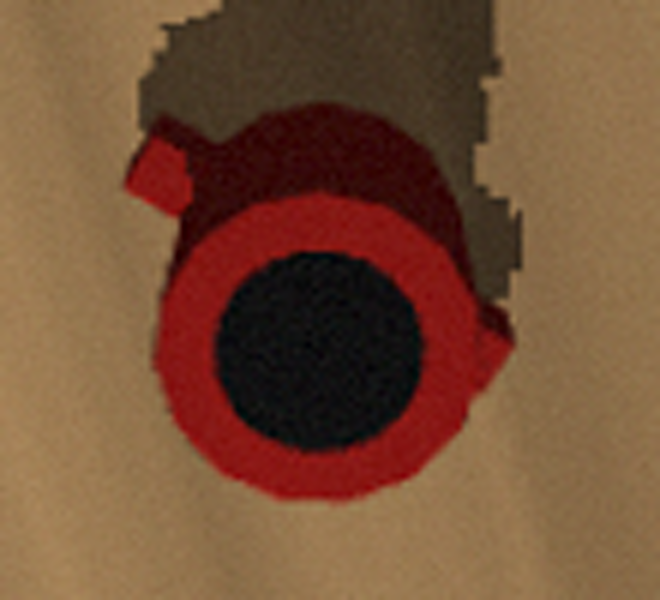

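Lug axis is about -49°, so the bush needs +49° in world (tool -49°). Gripping it high on the barrel.

```bash
python3 -m pendant '[[0,-0.0005,0.04,0,0,0,0.06],[0,0,0.04,0,0,0,0.06],[0,0,0.028,0,0,0,0.06],[0,0,0.01,0,0,0,0.06],[0,0,0,0,0,0,0.06],[0,0,0,0,0,0,0.02],[0,0,0,0,0,0,0.02],[0,0,0,0,0,0,0.02],[0,0,0,0,0,0,0.02],[0,0,0,0,0,0,0.02],[0,0,0,0,0,0,0.02]]'
python3 -m pendant '[[0,0,-0.01,0,0,0,0.02],[0,0,-0.04,0,0,0,0.02],[0,0,-0.04,0,0,0,0.02],[-0.0381,-0.0269,0,0,0,0,0.02],[-0.0381,-0.0269,0,0,0,0,0.02],[-0.0381,-0.0269,0,0,0,0,0.02],[-0.0381,-0.0269,0,0,0,0,0.02],[-0.0381,-0.0269,0,0,0,0,0.02],[-0.0381,-0.0269,0,0,0,0,0.02],[0,0,0,0,0,0,0.02],[0,0,0,0,0,0,0.02]]'
```

```text
clock: 27.3
position: [411.5, -171.8, 34.5]
ee_rot: [-0.599, 0.801, -0.001, 0.001]
contact_force: [-0.9, 0.4, 6.9]
gripper_width: 36.5
grasp_force: 60.5
clock: 28.4
position: [628.9, 2.8, 122.3]
ee_rot: [-0.599, 0.8, 0.001, -0.001]
contact_force: [-1.1, -0.4, -2.8]
gripper_width: 36.0
grasp_force: 60.8
```

```bash
python3 -m pendant '[[0,0,0,0,0,-8.17,0.02],[0,0,0,0,0,-8.17,0.02],[0,0,0,0,0,-8.17,0.02],[0,0,0,0,0,-8.17,0.02],[0,0,0,0,0,-8.17,0.02],[0,0,0,0,0,-8.17,0.02],[0,0,0,0,0,0,0.02],[0,0,0,0,0,0,0.02]]'
python3 look.py w11; python3 - <<'E'
from h import *
d=np.load("last.npy",allow_pickle=True)[0]
hsv=cv2.cvtColor(d["image"],cv2.COLOR_RGB2HSV);H,S,V=[hsv[:,:,i].astype(int) for i in range(3)]
red=((H<5)|(H>175))&(S>150)&(V>30)
k=blobs(red)[0].reshape(-1,2);print(k.min(0),k.max(0))
cv2.imwrite("pics/w11c.png",cv2.resize(d["image"][100:400,120:520],None,fx=2,fy=2)[:,:,::-1])
E
```

```text
clock: 29.2
position: [628.4, 1.3, 123.3]
ee_rot: [0.876, -0.482, -0.0, 0.0]
contact_force: [0.3, 0.7, -2.5]
gripper_width: 35.7
grasp_force: 60.8
29.25 [628.7   1.5 123.3] [ 0.876 -0.482 -0.     0.   ] [669.7 -64.  261.1]
[261 244] [361 367]
```

```bash
python3 - <<'E'
from h import *
d=np.load("last.npy",allow_pickle=True)[0]
hsv=cv2.cvtColor(d["image"],cv2.COLOR_RGB2HSV);H,S,V=[hsv[:,:,i].astype(int) for i in range(3)]
red=((H<5)|(H>175))&(S>150)&(V>30)
k=blobs(red)[0]
q=cv2.approxPolyDP(k,1.5,True).reshape(-1,2)
c=np.array([628.7,1.5])
for z in (88.8,102.8):
    p=castw(d,q,z)-c
    print(z,[(int(u),int(v),round(float(np.degrees(np.arctan2(y,x)))),round(float(np.hypot(x,y)),1)) for (u,v),(x,y) in zip(q,p)])
E
```

```text
88.8 [(316, 244, -62, 18.8), (300, 247, -37, 18.3), (287, 256, -12, 17.9), (271, 248, -6, 26.5), (261, 267, 19, 26.9), (262, 271, 23, 26.1), (277, 279, 33, 18.3), (268, 313, 72, 31.2), (268, 336, 87, 42.6), (270, 343, 91, 46.1), (287, 361, 106, 53.9), (303, 367, 117, 56.4), (324, 367, 129, 56.4), (340, 362, 139, 54.7), (353, 351, 149, 50.2), (360, 339, 158, 45.0), (360, 312, 174, 31.7), (356, 304, 180, 26.9), (357, 299, -174, 25.8), (349, 274, -139, 18.4), (350, 271, -135, 19.2), (345, 260, -115, 19.0), (331, 248, -86, 18.9)]
102.8 [(316, 244, -61, 23.5), (300, 247, -43, 22.8), (287, 256, -24, 21.2), (271, 248, -16, 28.7), (261, 267, 5, 26.9), (262, 271, 9, 25.7), (277, 279, 12, 17.8), (268, 313, 61, 25.1), (268, 336, 81, 34.2), (270, 343, 86, 37.1), (287, 361, 104, 43.5), (303, 367, 116, 45.5), (324, 367, 130, 45.6), (340, 362, 141, 44.3), (353, 351, 153, 40.6), (360, 339, 163, 36.4), (360, 312, -174, 25.7), (356, 304, -166, 22.0), (357, 299, -159, 21.6), (349, 274, -120, 18.9), (350, 271, -117, 20.0), (345, 260, -101, 21.6), (331, 248, -78, 23.1)]
```

View pics/w11c.png

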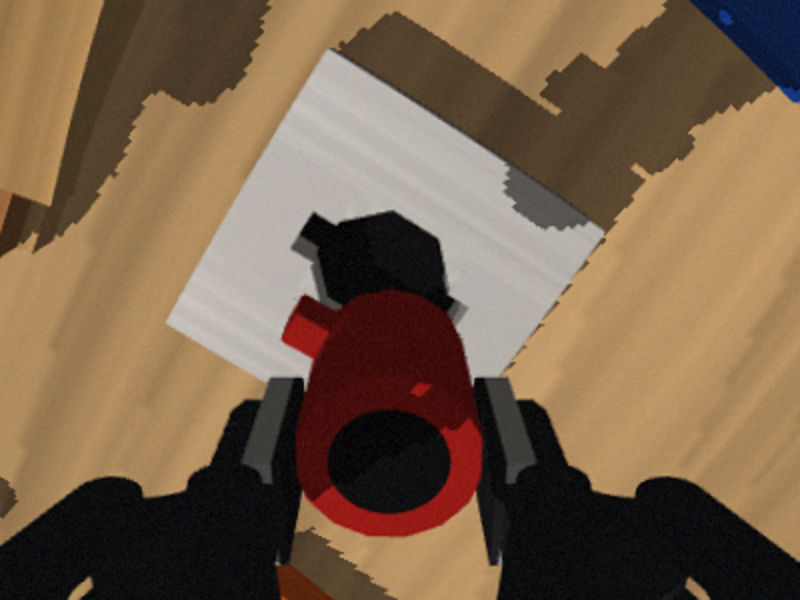

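The lug axis reads about 0 to 3°, against the seat at about -0.5°. I'll trim by -1°, shift 2 mm, lower to just above the block, then ease in.

```bash
python3 -m pendant '[[0.0006,-0.0019,0,0,0,1.2,0.02],[0,0,0.03,0,0,0,0.02],[0,0,0.02,0,0,0,0.02],[0,0,0.01,0,0,0,0.02],[0,0,0.002,0,0,0,0.02],[0,0,0,0,0,0,0.02],[0,0,0,0,0,0,0.02]]'
python3 -m pendant '[[0,0,0.003,0,0,0,0.02],[0,0,0.003,0,0,0,0.02],[0,0,0,0,0,0,0.02]]'
```

```text
clock: 29.95
position: [632.3, 2.7, 62.3]
ee_rot: [0.872, -0.489, 0.001, -0.001]
contact_force: [0.3, -0.7, -1.8]
gripper_width: 35.9
grasp_force: 60.8
clock: 30.25
position: [631.1, 2.5, 54.8]
ee_rot: [0.872, -0.489, -0.0, 0.0]
contact_force: [-0.7, 0.3, -2.2]
gripper_width: 36.1
grasp_force: 60.8
```

```bash
python3 -m pendant '[[0,0,0.005,0,0,0,0.02],[0,0,0.004,0,0,0,0.02],[0,0,0.003,0,0,0,0.02],[0,0,0,0,0,0,0.02],[0,0,0,0,0,0,0.02]]'
```

```text
clock: 30.75
position: [631.4, 2.5, 42.9]
ee_rot: [0.872, -0.489, -0.0, 0.0]
contact_force: [-0.1, -0.1, -2.2]
gripper_width: 35.9
grasp_force: 60.8
```

```bash
python3 -m pendant '[[0,0,0.002,0,0,0,0.02],[0,0,0.001,0,0,0,0.02],[0,0,0,0,0,0,0.02],[0,0,0,0,0,0,0.02]]'
python3 -m pendant '[[0,0,0,0,0,0,0.055],[0,0,0,0,0,0,0.055],[0,0,0,0,0,0,0.055],[0,0,0,0,0,0,0.055],[0,0,-0.01,0,0,0,0.06],[0,0,-0.04,0,0,0,0.06],[0,0,-0.045,0,0,0,0.06],[0,0,-0.045,0,0,0,0.06],[0,0,0,0,0,0,0.06],[0,0,0,0,0,0,0.06]]'
python3 look.py w12; python3 - <<'E'
from h import *
d=np.load("last.npy",allow_pickle=True)[0]
hsv=cv2.cvtColor(d["image"],cv2.COLOR_RGB2HSV);H,S,V=[hsv[:,:,i].astype(int) for i in range(3)]
red=((H<5)|(H>175))&(S>150)&(V>30);red[330:]=0
k=blobs(red,200)[0];print(k.reshape(-1,2).min(0),k.reshape(-1,2).max(0))
f=cv2.drawContours(np.zeros(H.shape,np.uint8),[k],-1,1,-1)
m=(f>0)&~red; kb=blobs(m,50)[0].reshape(-1,2)
for z in(55,75): print(z,cv2.minEnclosingCircle(castw(d,kb,z).astype(np.float32)))
E
```

```text
clock: 31.15
position: [631.4, 2.6, 40.0]
ee_rot: [0.872, -0.489, 0.0, -0.0]
contact_force: [-0.3, -0.6, -1.1]
gripper_width: 35.9
grasp_force: 60.8
clock: 32.15
position: [631.9, 2.8, 182.5]
ee_rot: [0.872, -0.489, 0.002, -0.002]
contact_force: [-0.2, -0.4, -0.6]
gripper_width: 60.0
grasp_force: 0.0
32.2 [631.    2.6 180.5] [ 0.872 -0.489  0.    -0.   ] [671.4 -63.4 320.4]
[286 192] [345 250]
55 ((630.9371337890625, 2.534543514251709), 11.761250495910645)
75 ((633.9827270507812, -2.436295747756958), 10.874961853027344)
```

The bush reads fully seated: at z=55 its disc matches the earlier radius and centre. One last numeric check of the knobs, dogs and tin before handing in.

```bash
python3 - <<'E'
from h import *
t=arm.get_image("scene");hsv=cv2.cvtColor(t["image"],cv2.COLOR_RGB2HSV);H,S,V=[hsv[:,:,i].astype(int) for i in range(3)]
def rep(n,m,z,a=40):
    for k in blobs(m,a):
        b=cv2.boundingRect(k);p=cast(t,(b[0]+b[2]/2,b[1]+b[3]/2),z)[0]
        if 300<p[0]<750 and abs(p[1])<400: print(n,b,p.round())
roi=np.zeros(H.shape,bool);roi[200:300,415:540]=1
rep("white",(S<90)&(V>90)&roi,25);rep("dark",(V<75)&roi,25)
rep("green",(H>55)&(H<90)&(S>80),12)
roi[:]=0;roi[280:410,185:325]=1
rep("brass",(H>10)&(H<28)&(S>110)&(V>50)&roi,35,60);rep("steel",(S<70)&(V>60)&roi,35,60)
E
```

```text
white (482, 236, 25, 25) [578. 268.]
dark (421, 200, 35, 37) [446. 252.]
dark (449, 244, 22, 23) [561. 200.]
green (135, 276, 33, 28) [ 347. -288.]
brass (219, 336, 23, 44) [ 583. -252.]
steel (225, 314, 98, 96) [ 622. -205.]
```

```bash
python3 -c "
from bench import arm
print(arm.job_done())"
```

```text
the job is handed in; nothing more can be done
None
```

Job handed in at about 32 s: both knobs stand in the far orange tray, both dogs in the blue tray, the bush is fully seated in the block, and the green tin was left where it stood; the final check was by camera measurement, and the verdict itself was not shown.

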